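Hold a slide carrier flush on a tilted stage

TASK

Pick up the slide carrier and hold it flush on the sloped plate of the tilting stage: lengthways up the slope, in the middle of the plate, its lower short edge against the ledge. Press it gently so that the sprung plate visibly gives, about half of its 8 mm travel, and finish while still gripping and pressing it there: do not let go. Leave the stage's tilt as it is set and the other things where they are.

Things in the scene. Friction and masses are not known exactly. Their poses are not given: they have to be found in the camera images.
- slide_mid (a point): Centre (half-way up) of the loose slide carrier, 19.5 mm above its flat underside; it starts lying flat on the bench, z up. A metal plate 80 mm along x, 50 along y, 5 thick along z, with an upright grey grip block on its middle. The same either way round.
- slide: The slide carrier (about 80 g); origin at the centre of its underside, axes as for slide_mid. Its grip block is 30 mm along x, 14 mm along y and stands from 5 to 39 mm above the underside: pinch it across the 14 mm.
- seat (a point): Middle of the stage's sloped face, where the centre of the carrier's underside belongs. Moves with the plate. z is square out of the face, x up the slope, y across. The metal plate is 98 mm along x, 70 along y. A steel ledge, 6 mm wide, 62 long, 5 high, crosses its lower end with its inner side at x = -40 mm, so a carrier resting on it is centred on x = 0.
- stage_plate (a joint): How far the plate is pressed in against its spring along its own -z, in m: 0 at rest, 0.008 at the stop. The spring needs about 1 N to start and 0.7 N more for each mm.
- stage: The whole tilting stage, fixed to the bench: grey base plate 140 x 120 x 10 mm, with hinge ears on its lower side, two curved steel arcs and a tilting frame. Origin under the centre of the base; x points to the high side of the slope. The slope differs from case to case, about 11 to 26 degrees.
- tilt_edge (a point): Middle of the upper edge of the tilting frame, under the sprung plate's high end. The frame's hinge is clamped stiff (about 4 N m); its tilt is to stay as set.
- tape: Bystander: roll of labelling tape, 52 mm across, 19 high. Origin at the centre of its underside.
- timer: Bystander: small countdown timer, 58 x 68 x 29 mm. Origin at the centre of its underside.
- petri: Bystander: stack of three small dishes, 62 mm across, 35 high. Origin at the centre of its underside.
- bottle_agar: Bystander: small reagent bottle with a screw cap, 60 mm across, 100 high. Origin at the centre of its underside.
- marker_1: Bystander: lab marker lying down, 131 mm long, 12 thick. Origin at the centre of its underside.
There are look-alikes about, which are no part of the job. What is shaped like the slide but green is not meant.

How it is judged:
By the outcome, as a careful person would: the job done as asked, in the order asked, and still so for the second after the job is handed in, while the arm keeps its last pose, push and grip.
It also fails if it takes over 42 s, if anything falls off the work surface, if the arm or the gripper's body presses on something with over 40 N, if the wrist force passes 120 N, or if a joint passes its speed limit or range.

ROBOT

A 6-joint arm with a two-finger parallel gripper is mounted at the origin on a cart in front of the work surface, level with it; the furniture and walls round the work are solid. World frame = base frame: x ahead of the robot, y to its left, z up, the work surface at z = 0. Lengths are in m, angles in rad, forces in N, time in s.
With the tool pointing down it reaches from about 0.35 to 0.775 m from the base axis. Payload 7.3 kg.
Tool frame: the origin (TCP) lies midway between the tips of the shut fingers; the grasp point (between the pads) lies 19 mm behind it (robot.grip_depth is the z of the grasp point in the tool frame, in m); z points along the fingers, y is the line along which they close (so a half turn about z gives the same grasp; the last joint's range is limited). The gripper opens to 92 mm and grips with 3 to 60 N. Pads are 19 mm wide; open, the fingers measure 130 mm over their backs; the gripper's body (75 mm by 190 mm) begins 47 mm behind the grasp point.
Start: joints at [-1.258, 0.342, 1.524, -0, 1.275, -0.146], TCP at [0.233, -0.471, 0.227] pointing down, gripper open.
Joint ranges: [-2.53, 2.53], [-0.77, 2.02], [0.04, 2.7], [-1, 4.14], [0.28, 2.66], [-3.11, 3.11]. Speed limits (rad/s): [2.57, 2.57, 3.14, 3.14, 3.14, 3.14].

INTERFACE

Orientations are given as [roll, pitch, yaw] about the fixed x, y, z axes, in that order (R = Rz(yaw) Ry(pitch) Rx(roll)).
In Python, from cell import robot, viewer gives the robot as it stands.
- The arm moves only by the tool step_arm, never from a script. Its argument "increments" is a list of rows, each an object with "delta_pos": the shift along the tool's x, y, z in cm, a list of three; "dr": the turn, a rotation vector about the tool's x, y, z in degrees, a list of three; "fingers": the closure, from -1 (fully open) to 1 (shut), so that 0 is half open. In form: [{"delta_pos": [tx, ty, tz], "dr": [wx, wy, wz], "fingers": fingers}, ...]. A call has exactly 5 rows; each row is the pose to reach, as a shift and turn from the pose commanded when the call began, along the tool's axes at that moment; what a row does not reach only later rows make up. A row lasts 1/8 s, in which the tool goes at most 62.5 mm and 10.7 degrees, less where a joint would pass 70% of its speed; a pose out of reach is approached as far as the arm can. A call with a gripper value outside its range is refused whole. The fingers move at their own pace and stop on an object; "newtons" is the grip in N (left out, the last holds). Time passes only in rows, so rows that repeat a pose let the fingers close, or fill a call up. It gives the time, the measured TCP pose, the force, the opening and the grip force at its end, in the units of the state.
- robot.observe(): the state, without advancing time (a new reading comes with each control period).
- viewer.read_camera(name): name is "scene" or "side" or "wrist"; returns the picture (400x640x3 uint8, red, green, blue); there is no depth.
- viewer.camera_params(name): a dict with "K" (3x3 intrinsics, pixels), "k1" (the pictures are not rectified: a ray, as slopes to the right and down, at radius r is drawn at 1 + k1 r^2 times it, then the intrinsics apply), "T" (4x4, takes a point from camera to world coordinates). Camera axes: x right, y down, z forward; pixel columns grow to the right and rows downward; lengths in m; the calibration is good to about 2 mm. A picture is of the moment at which its call begins: read the wrist's pose just before it. camera_params takes no time and is no camera call; for the wrist camera it gives the pose at the moment of the call.
- robot.hand_in(): hands the job in; it is judged then, once.
The state is a dict: "time": time; "qpos": joint angles; "qvel": joint speeds; "joint_efforts": joint torques, N m; "tool_pos": TCP position; "tool_rot": TCP orientation; "contact_force": force on the tool from outside, world axes, zero at the start; "torque": the same for the moment, N m; "opening": finger opening in m; "grip_force": force on a finger pad.
Only numpy, scipy, OpenCV 4.12 (cv2) and the standard library are available. Lean on these libraries where they do the work, as an engineer would, in place of code of your own. Each camera call takes 0.05 s, during which the arm holds its last target. There are 200 camera calls.

## Working session

There is one attempt and no reset: what is moved stays moved. The work goes in short steps, Python scripts to look and compute and a tool call to move; the robot and the scene stay as the last step left them, time stands still between calls to the robot, and variables do not carry over. Pictures are saved under pics/ and viewed, at most 10 in all, crops included, and the job is handed in when it is done.

Besides the shell and the picture viewer there is one more tool, called after "Emit:" as name([rows], argument=value, ...), one row to a line, values as JSON. step_arm: Moves the arm, as the interface text tells. Its arguments: {"type":"object","properties":{"increments":{"type":"array"},"newtons":{"type":"number"}},"required":["increments"]}

```bash
ls; mkdir -p pics; cat > h.py <<'E'
import numpy as np, cv2
from scipy.spatial.transform import Rotation as Ro
from cell import robot, viewer
def rays(name_or_par,px):
    p=viewer.camera_params(name_or_par) if isinstance(name_or_par,str) else name_or_par
    K,k1,T=np.array(p["K"]),p["k1"],np.array(p["T"])
    n=cv2.undistortPoints(np.array(px,float).reshape(-1,1,2),K,np.array([k1,0,0,0.])).reshape(-1,2)
    d=np.c_[n,np.ones(len(n))]@T[:3,:3].T
    return T[:3,3],d
def plane(name,px,z):
    o,d=rays(name,px); return o+d*((z-o[2])/d[:,2])[:,None]
def tri(c1,p1,c2,p2):
    o1,d1=rays(c1,[p1]);o2,d2=rays(c2,[p2]);A=np.c_[d1[0],-d2[0]]
    s=np.linalg.lstsq(A,o2-o1,rcond=None)[0];a=o1+s[0]*d1[0];b=o2+s[1]*d2[0]
    return (a+b)/2,np.linalg.norm(a-b)
def proj(name,P):
    p=viewer.camera_params(name) if isinstance(name,str) else name
    T=np.linalg.inv(np.array(p["T"]));
    return cv2.projectPoints(np.array(P,float).reshape(-1,1,3),cv2.Rodrigues(T[:3,:3])[0],T[:3,3],np.array(p["K"]),np.array([p["k1"],0,0,0.]))[0].reshape(-1,2)
def snap(name,f):
    im=viewer.read_camera(name)[:,:,::-1].copy(); cv2.imwrite(f,im); return im
E
python3 - <<'E'
from h import *
for n in("scene","side"): snap(n,f"pics/{n}0.png"); print(n,np.round(viewer.camera_params(n)["T"],3).tolist(),viewer.camera_params(n)["k1"])
print(robot.observe())
E
```

```text
pics
scene [[-0.692, -0.569, 0.444, -0.119], [-0.722, 0.535, -0.44, 0.672], [0.013, -0.625, -0.781, 1.13], [0.0, 0.0, 0.0, 1.0]] -0.10966757680307165
side [[0.903, -0.152, 0.402, 0.088], [-0.429, -0.337, 0.838, -0.75], [0.008, -0.929, -0.369, 0.454], [0.0, 0.0, 0.0, 1.0]] 0.0005624150469710617
{'time': 0.1, 'qpos': array([-1.25800296e+00,  3.42665521e-01,  1.52492531e+00, -2.87487081e-06,
        1.27539056e+00, -1.46001753e-01]), 'qvel': array([ 9.44658221e-04, -6.42189158e-05, -3.58380045e-03, -5.82938952e-04,
       -1.66310771e-04, -8.42578328e-04]), 'joint_efforts': array([ 1.65231409e-03, -4.32004845e+01, -2.44693673e+01,  7.19521637e-02,
        5.25762350e-02, -4.87794944e-05]), 'tool_pos': array([ 0.23241141, -0.4703505 ,  0.22610665]), 'tool_rot': array([-3.14021829e+00, -1.99319158e-04,  4.58795823e-01]), 'contact_force': array([ 0.36726602, -0.13919305, -0.72947171]), 'torque': array([-0.04015708,  0.0092083 ,  0.05562016]), 'grip_force': 0.0, 'opening': 0.0916986994928689}
```

View pics/scene0.png

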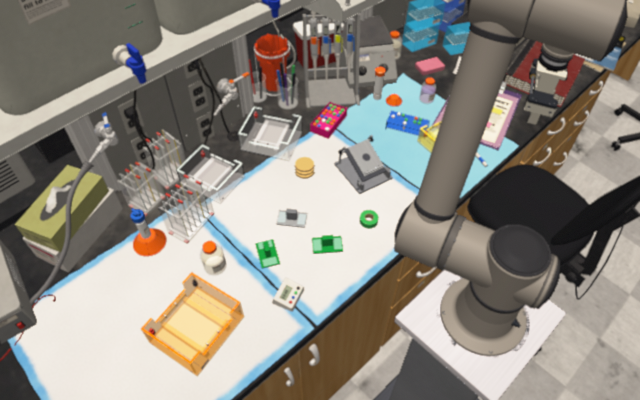

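View pics/side0.png

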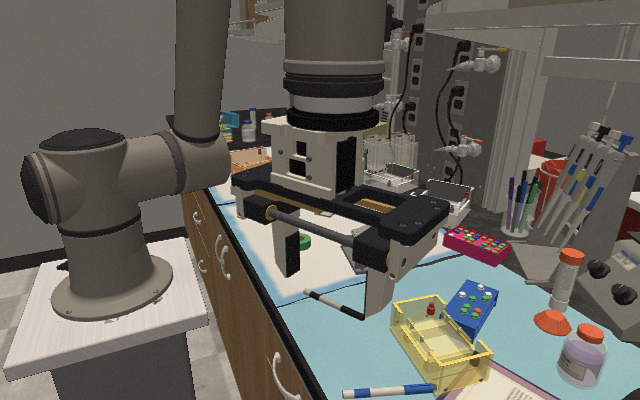

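Scene picture: what could be taken for the carrier is the grey plate with grey block at (292,217), green (267,253) and green (327,243). I choose the grey one. The stage is at (363,165), the tape at (369,217), and the arm hides most of it in the side view. Next, one close crop of the carrier and stage.

```bash
python3 - <<'E'
from h import *
im=cv2.imread("pics/scene0.png"); cv2.imwrite("pics/c1.png",cv2.resize(im[125:255,260:430],None,fx=4.5,fy=4.5,interpolation=cv2.INTER_CUBIC))
print(plane("scene",[[292,217]],.02),plane("scene",[[363,165]],.05),plane("scene",[[369,218],[305,168],[327,120]],.0))
E
```

```text
[[0.53523331 0.14988321 0.02      ]] [[ 0.51788755 -0.11083966  0.05      ]] [[ 0.39743768 -0.01334126  0.        ]
 [ 0.6585335  -0.01035177  0.        ]
 [ 0.76697681 -0.20703362  0.        ]]
```

View pics/c1.png

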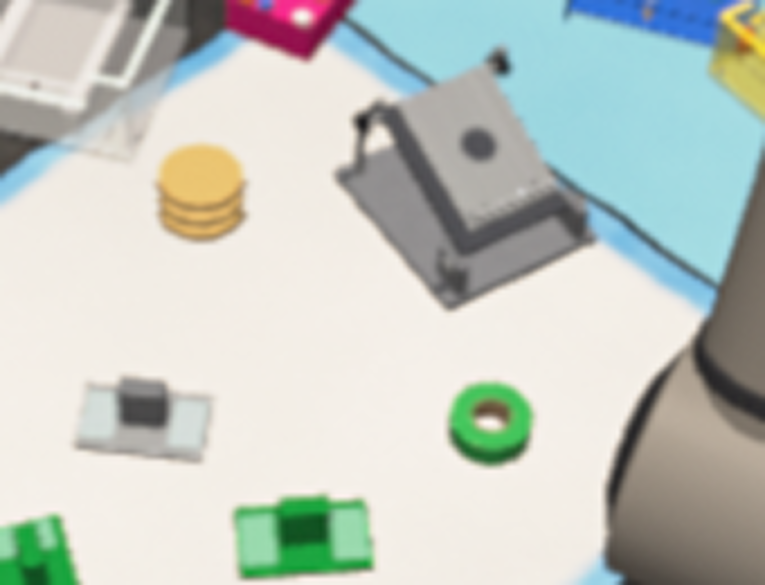

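Crop: the grey carrier is confirmed at crop (145,415). The stage slopes down towards its ledge at crop (510,205), high side at (440,85).

```bash
python3 - <<'E'
from h import *
f=lambda a:np.array(a)/4.5+[260,125]
c=plane("scene",f([[78,448],[203,460],[212,398],[88,385]]),.005);print(c.round(3),c.mean(0),np.degrees(np.arctan2(*(c[1]-c[0])[1::-1])),np.degrees(np.arctan2(*(c[2]-c[3])[1::-1])))
s=plane("scene",f([[338,175],[450,308],[595,238]]),.01);print(s.round(3),(s[0]+s[2])/2)
d=s[0]-s[1];print(np.linalg.norm(d),np.degrees(np.arctan2(d[1],d[0])));d=s[2]-s[1];print(np.linalg.norm(d),np.degrees(np.arctan2(d[1],d[0])))
o=robot.observe();R=Ro.from_euler('xyz',o['tool_rot']).as_matrix();print((R.T@(np.array([.535,.15,.22])-o['tool_pos'])*100).round(1))
T=np.array(viewer.camera_params("wrist")["T"]);print((R.T@(T[:3,3]-o['tool_pos'])).round(3),(R.T@T[:3,:3]).round(3))
E
```

```text
[[0.552 0.189 0.005]
 [0.493 0.14  0.005]
 [0.525 0.104 0.005]
 [0.585 0.153 0.005]] [0.53874172 0.14659534 0.005     ] -139.96530912519722 -140.72995239678968
[[ 0.602 -0.082  0.01 ]
 [ 0.471 -0.053  0.01 ]
 [ 0.447 -0.165  0.01 ]] [ 0.52442978 -0.12358384  0.01      ]
0.1343611618159182 -12.413798160461921
0.11520674716133596 -102.05121602307094
[ 54.6 -42.2   0.7]
[ 0.078  0.    -0.157] [[-0.    -0.957 -0.291]
 [ 1.    -0.001  0.001]
 [-0.001 -0.291  0.957]]
```

```bash
cat >> h.py <<'E'
def go(pos,R):
    o=robot.observe();R0=Ro.from_euler('xyz',o['tool_rot']).as_matrix()
    print('dpos cm',(R0.T@(np.array(pos)-o['tool_pos'])*100).round(2),'dr deg',np.degrees(Ro.from_matrix(R0.T@R).as_rotvec()).round(2))
def down(yaw): return Ro.from_euler('xyz',[np.pi,0,np.radians(yaw)]).as_matrix()
E
python3 -c "
from h import *
go([.524,-.124,.25],down(-12.3))"
```

```text
dpos cm [ 41.48 -18.14  -2.36] dr deg [-8.000e-02  2.000e-02  3.859e+01]
```

Emit:
step_arm([
  {"delta_pos": [41.5,-18.1,-2.4],"dr": [0,0,38.6],"fingers": -1},
  {"delta_pos": [41.5,-18.1,-2.4],"dr": [0,0,38.6],"fingers": -1},
  {"delta_pos": [41.5,-18.1,-2.4],"dr": [0,0,38.6],"fingers": -1},
  {"delta_pos": [41.5,-18.1,-2.4],"dr": [0,0,38.6],"fingers": -1},
  {"delta_pos": [41.5,-18.1,-2.4],"dr": [0,0,38.6],"fingers": -1},
])

```text
time: 0.72
tool_pos: [0.4212, -0.2476, 0.242]
tool_rot: [3.142, 0.0, -0.218]
contact_force: [0.5, -1.8, 0.2]
opening: 0.0917
grip_force: 0.0
```

```bash
python3 -c "
from h import *
o=robot.observe();print(o['time'],o['tool_pos'],o['tool_rot'],o['qvel'].round(2))
go([.524,-.124,.25],down(-12.3))"
```

```text
0.725 [ 0.4211886  -0.24756244  0.24202951] [ 3.14159094e+00  2.96592538e-04 -2.17568038e-01] [ 1.05  0.08 -0.18  0.    0.1   1.07]
dpos cm [  7.37 -14.28  -0.8 ] dr deg [ 0.    0.02 -0.17]
```

Emit:
step_arm([
  {"delta_pos": [6.5,-12.5,-0.7],"dr": [0,0,0],"fingers": -1},
  {"delta_pos": [6.5,-12.5,-0.7],"dr": [0,0,0],"fingers": -1},
  {"delta_pos": [6.5,-12.5,-0.7],"dr": [0,0,0],"fingers": -1},
  {"delta_pos": [6.5,-12.5,-0.7],"dr": [0,0,0],"fingers": -1},
  {"delta_pos": [6.5,-12.5,-0.7],"dr": [0,0,0],"fingers": -1},
])

```text
time: 1.35
tool_pos: [0.5097, -0.142, 0.2489]
tool_rot: [3.141, 0.001, -0.216]
contact_force: [0.2, -0.6, 0.3]
opening: 0.0917
grip_force: 0.0
```

```bash
python3 - <<'E'
from h import *
import pickle
o=robot.observe();print(o['tool_pos'],o['tool_rot'],o['qvel'].round(2))
p=viewer.camera_params("wrist");snap("wrist","pics/w1.png");pickle.dump(p,open("w1.pkl","wb"))
snap("side","pics/side1.png");snap("scene","pics/scene1.png")
E
```

```text
[ 0.50968024 -0.14197718  0.24886428] [ 3.14111259e+00  8.88650627e-04 -2.16281703e-01] [-0.01 -0.   -0.    0.    0.    0.  ]
```

View pics/w1.png

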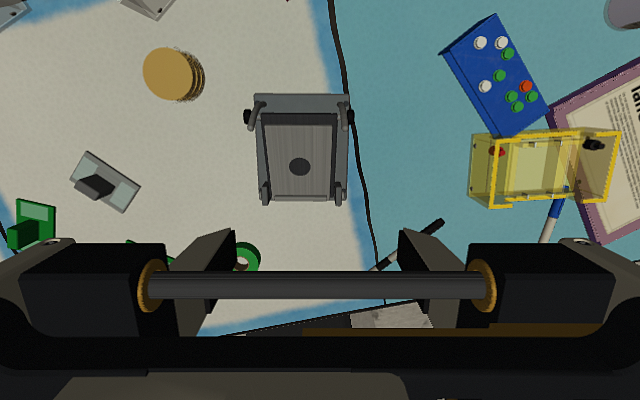

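Wrist view: stage plate around (300,160) with the high side up, dark centre mark at (300,167), grey carrier at (105,182), tape at (245,258) behind the finger, marker at (410,245).

```bash
python3 - <<'E'
from h import *
a=cv2.imread("pics/w1.png")[85:215,235:360];b=cv2.imread("pics/scene0.png")[130:200,325:400]
A=cv2.resize(a,None,fx=4,fy=4,interpolation=cv2.INTER_CUBIC);B=cv2.resize(b,None,fx=4,fy=4,interpolation=cv2.INTER_CUBIC)
c=np.zeros((520,800,3),np.uint8);c[:520,:500]=A;c[:280,500:]=B;cv2.imwrite("pics/c2.png",c)
E
```

```text
(no output)
```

View pics/c2.png

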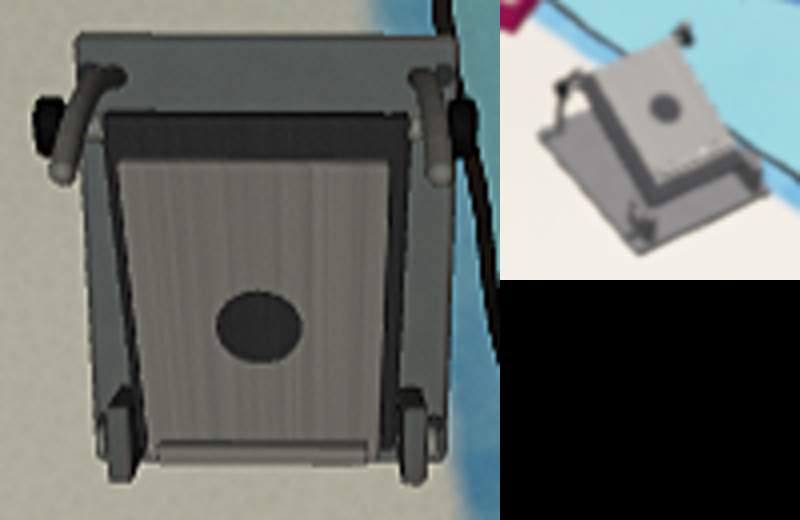

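Crop: plate corners in the crop are TL(120,160), TR(390,163), BR(378,462), BL(148,462) and the centre disc is at (259,327). The ledge is at the bottom, v≈452.

```bash
python3 - <<'E'
from h import *
import pickle
p=pickle.load(open("w1.pkl","rb"))
w=np.array([[120,160],[390,163],[378,462],[148,462],[259,327]])/4+[235,85]-.375
s=np.array([[592-500,70],[677-500,37],[735-500,145],[655-500,183],[665-500,108]])/4+[325,130]-.375
P=[]
for a,b in zip(w,s):
    x,e=tri(p,a,"scene",b);P.append(x);print(x.round(4),round(e,4))
P=np.array(P);up=(P[0]+P[1]-P[2]-P[3])/2;ac=(P[0]+P[3]-P[1]-P[2])/2
print('len',np.linalg.norm(up),'wid',np.linalg.norm(ac),'tilt',np.degrees(np.arctan2(up[2],np.hypot(up[0],up[1]))),'yaw',np.degrees(np.arctan2(up[1],up[0])))
ob=np.array([[.049,.035,0],[.049,-.035,0],[-.049,-.035,0],[-.049,.035,0],[0,0,0]])
ok,r,t=cv2.solvePnP(ob,w.reshape(-1,1,2),np.array(p["K"]),np.array([p["k1"],0,0,0.]))
T=np.array(p["T"]);R=T[:3,:3]@cv2.Rodrigues(r)[0];c=T[:3,:3]@t[:,0]+T[:3,3]
print('pnp',c,'tilt',np.degrees(np.arcsin(R[2,0])),'yaw',np.degrees(np.arctan2(R[1,0],R[0,0])),'roll',np.degrees(np.arcsin(R[2,1])))
c=plane(p,[[105,181]],.02);print(c)
go([.539,.147,.14],down(39.7))
E
```

```text
[ 0.5745 -0.1028  0.0871] 0.0007
[ 0.5574 -0.1712  0.087 ] 0.0038
[ 0.4714 -0.1488  0.0553] 0.0026
[ 0.4862 -0.0808  0.0538] 0.0031
[ 0.5219 -0.1256  0.0714] 0.0009
len 0.09563502901789007 wid 0.07003089415035008 tilt 19.854590334263957 yaw -14.261343670887674
pnp [ 0.52102977 -0.12560341  0.06566462] tilt 19.313662634464652 yaw -13.041304457813055 roll 0.5373028195021382
[[0.54687554 0.12946242 0.02      ]]
dpos cm [ -3.38 -28.86  10.91] dr deg [ 1.000e-02  2.000e-02 -5.214e+01]
```

Emit:
step_arm([
  {"delta_pos": [-3.2,-28.4,9],"dr": [0,0,-52.1],"fingers": -1},
  {"delta_pos": [-3.2,-28.4,9],"dr": [0,0,-52.1],"fingers": -1},
  {"delta_pos": [-3.2,-28.4,9],"dr": [0,0,-52.1],"fingers": -1},
  {"delta_pos": [-3.2,-28.4,9],"dr": [0,0,-52.1],"fingers": -1},
  {"delta_pos": [-3.2,-28.4,9],"dr": [0,0,-52.1],"fingers": -1},
])

```text
time: 2.12
tool_pos: [0.5398, 0.1447, 0.1586]
tool_rot: [3.142, 0.0, 0.699]
contact_force: [0.4, -0.4, -0.3]
opening: 0.0921
grip_force: 0.0
```

Emit:
step_arm([
  {"delta_pos": [0,0,0],"dr": [0,0,0],"fingers": -1},
  {"delta_pos": [0,0,0],"dr": [0,0,0],"fingers": -1},
  {"delta_pos": [0,0,0],"dr": [0,0,0],"fingers": -1},
  {"delta_pos": [0,0,0],"dr": [0,0,0],"fingers": -1},
  {"delta_pos": [0,0,0],"dr": [0,0,0],"fingers": -1},
])

```text
time: 2.75
tool_pos: [0.54, 0.1428, 0.1594]
tool_rot: [3.141, -0.0, 0.693]
contact_force: [0.3, -0.2, 0.6]
opening: 0.0919
grip_force: 0.0
```

```bash
python3 - <<'E'
from h import *
import pickle
o=robot.observe();print(o['tool_pos'],o['tool_rot'],o['qvel'].round(2))
p=viewer.camera_params("wrist");im=snap("wrist","pics/w2.png");pickle.dump(p,open("w2.pkl","wb"))
print(proj(p,[[.539,.147,.039],[.539,.147,.005]]))
E
```

```text
[0.54004777 0.14276517 0.15942618] [ 3.14122487e+00 -3.54860911e-04  6.93007320e-01] [ 0.01  0.   -0.   -0.   -0.    0.  ]
[[311.94707321 185.22335087]
 [312.37106065 176.56738121]]
```

View pics/w2.png

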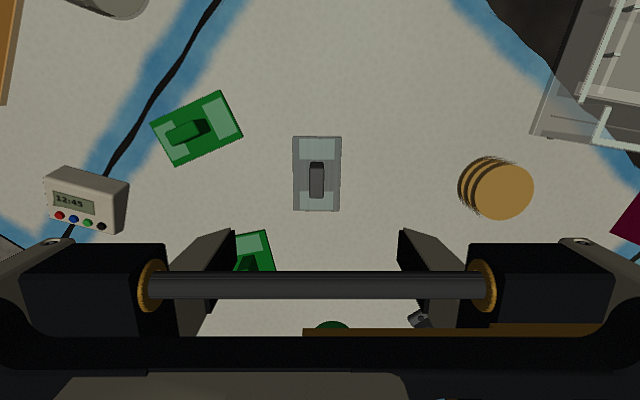

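Wrist view: carrier at corners (293,137)–(341,211), aligned with the tool. Green look-alikes at (197,128) and (255,250), the latter near the left finger's path.

```bash
python3 - <<'E'
from h import *
import pickle
p=pickle.load(open("w2.pkl","rb"))
c=plane(p,[[293,137],[341,137],[340,211],[293,211]],.005);m=c.mean(0);print(m,[np.linalg.norm(c[i]-c[i-1]).round(4) for i in range(4)])
d=c[0]+c[1]-c[2]-c[3];y=np.degrees(np.arctan2(d[1],d[0]));print(y)
b=plane(p,[[310.5,163],[323,163],[323,198],[310.5,198]],.039);print('blocktop',b.mean(0))
R=down(y);print('green corners in carrier frame',((plane(p,[[235,236],[265,231],[275,262]],.005)-m)@R).round(3))
go([*m[:2],.021],R)
E
```

```text
[0.54292763 0.14432625 0.005     ] [np.float64(0.0792), np.float64(0.0483), np.float64(0.0792), np.float64(0.0508)]
39.3232093854305
blocktop [0.54517183 0.14626753 0.039     ]
green corners in carrier frame [[-0.07  -0.09  -0.   ]
 [-0.063 -0.057 -0.   ]
 [-0.102 -0.047 -0.   ]]
dpos cm [ 0.31  0.08 13.83] dr deg [ 0.02 -0.01  0.4 ]
```

Emit:
step_arm([
  {"delta_pos": [0.4,0.1,5],"dr": [0,0,0.4],"fingers": -0.5},
  {"delta_pos": [0.4,0.1,10],"dr": [0,0,0.4],"fingers": -0.5},
  {"delta_pos": [0.4,0.1,13],"dr": [0,0,0.4],"fingers": -0.5},
  {"delta_pos": [0.4,0.1,14.9],"dr": [0,0,0.4],"fingers": -0.5},
  {"delta_pos": [0.4,0.1,14.9],"dr": [0,0,0.4],"fingers": -0.5},
], newtons=30)

```text
time: 3.42
tool_pos: [0.5426, 0.145, 0.0088]
tool_rot: [-3.14, 0.003, 0.687]
contact_force: [-0.4, 0.0, 0.1]
opening: 0.0688
grip_force: 0.0
```

Emit:
step_arm([
  {"delta_pos": [0,0,0],"dr": [0,0,0],"fingers": 0.3},
  {"delta_pos": [0,0,0],"dr": [0,0,0],"fingers": 1},
  {"delta_pos": [0,0,0],"dr": [0,0,0],"fingers": 1},
  {"delta_pos": [0,0,0],"dr": [0,0,0],"fingers": 1},
  {"delta_pos": [0,0,0],"dr": [0,0,0],"fingers": 1},
])

```text
time: 4.05
tool_pos: [0.5436, 0.1453, 0.0103]
tool_rot: [3.141, -0.0, 0.687]
contact_force: [-0.0, -0.3, 0.1]
opening: 0.0237
grip_force: 0.0
```

```bash
python3 - <<'E'
from h import *
o=robot.observe();print(o)
E
```

```text
{'time': 4.05, 'qpos': array([ 1.25011814e-01,  6.63925693e-01,  1.65873127e+00, -1.20075389e-04,
        8.18732577e-01,  1.00844488e+00]), 'qvel': array([ 0.00125595,  0.00243633,  0.000718  , -0.00058045, -0.00028698,
        0.00011109]), 'joint_efforts': array([ 1.01070767e-03, -5.16252315e+01, -1.72762960e+01,  5.40008338e-02,
       -5.01586183e-02,  1.55514617e-04]), 'tool_pos': array([0.54362636, 0.14528876, 0.01026071]), 'tool_rot': array([ 3.14141016e+00, -1.25068045e-04,  6.87445293e-01]), 'contact_force': array([-0.00829199, -0.27074381,  0.0806773 ]), 'torque': array([ 0.02698842, -0.00018615, -0.05135126]), 'grip_force': 0.0, 'opening': 0.02373093457845003}
```

Emit:
step_arm([
  {"delta_pos": [0,0,0],"dr": [0,0,0],"fingers": 1},
  {"delta_pos": [0,0,0],"dr": [0,0,0],"fingers": 1},
  {"delta_pos": [0,0,0],"dr": [0,0,0],"fingers": 1},
  {"delta_pos": [0,0,0],"dr": [0,0,0],"fingers": 1},
  {"delta_pos": [0,0,0],"dr": [0,0,0],"fingers": 1},
])

```text
time: 4.68
tool_pos: [0.5436, 0.1453, 0.0102]
tool_rot: [3.142, 0.0, 0.687]
contact_force: [-1.3, 0.8, 0.9]
opening: 0.0138
grip_force: 30.0
```

Emit:
step_arm([
  {"delta_pos": [0,0,-3],"dr": [0,0,0],"fingers": 1},
  {"delta_pos": [0,0,-8],"dr": [0,0,0],"fingers": 1},
  {"delta_pos": [0,0,-13],"dr": [0,0,0],"fingers": 1},
  {"delta_pos": [0,0,-17],"dr": [0,0,0],"fingers": 1},
  {"delta_pos": [0,0,-17],"dr": [0,0,0],"fingers": 1},
])

```text
time: 5.3
tool_pos: [0.5454, 0.1455, 0.1835]
tool_rot: [3.138, -0.006, 0.688]
contact_force: [0.6, -0.3, -1.4]
opening: 0.014
grip_force: 30.0
```

```bash
cat >> h.py <<'E'
def Rs(yaw,tilt):
    y,t=np.radians([yaw,tilt]);x=np.array([np.cos(t)*np.cos(y),np.cos(t)*np.sin(y),np.sin(t)])
    n=np.array([-np.sin(t)*np.cos(y),-np.sin(t)*np.sin(y),np.cos(t)]);return np.c_[x,np.cross(-n,x),-n]
E
python3 - <<'E'
from h import *
import pickle
o=robot.observe();print(o['tool_pos'],o['tool_rot'],o['contact_force'],o['opening'])
p=viewer.camera_params("wrist");snap("wrist","pics/w3.png");pickle.dump(p,open("w3.pkl","wb"))
s=np.array([.521,-.1256,.069]);R=Rs(-13.3,19.5)
go(s-R[:,2]*(.010+.06)+R[:,0]*.006,R)
E
```

```text
[0.54537207 0.14550311 0.18346279] [ 3.13769006 -0.00592174  0.68751493] [ 0.59831398 -0.34424389 -1.42835604] 0.013985949532085927
dpos cm [-20.06  18.06   4.39] dr deg [-8.94 17.95 52.16]
```

View pics/w3.png

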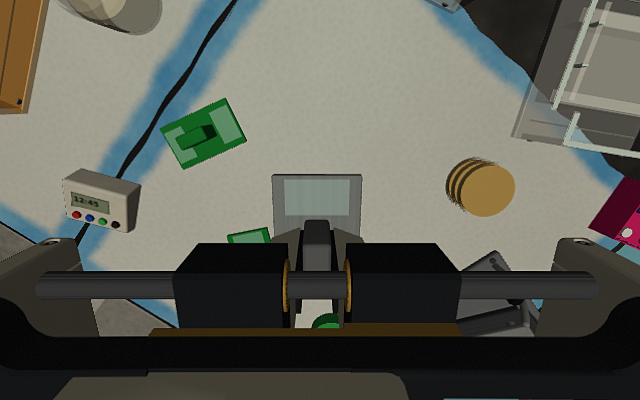

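Wrist view: carrier held square, its far edge at v≈174, u 272–361, block between the fingers at (317,250).

```bash
python3 - <<'E'
from h import *
import pickle
p=pickle.load(open("w3.pkl","rb"));o=robot.observe()
R=Ro.from_euler('xyz',o['tool_rot']).as_matrix()
T=np.array(p["T"])
for d in(.0052,):
    o_,dd=rays(p,[[272.5,174.5],[361.5,174.5]]);a=(o_-o['tool_pos'])@R;b=dd@R
    print((a+b*((d-a[2])/b[:,2])[:,None]).round(4))
R0=down(np.degrees(.6874));P0=np.array([.5436,.1453,.1802])
s=np.array([.521,-.1256,.069]);R1=Rs(-13.3,19.5)
t=s-R1[:,2]*.08+R1[:,0]*.006
print((R0.T@(t-P0)*100).round(2),np.degrees(Ro.from_matrix(R0.T@R1).as_rotvec()).round(2),t)
E
```

```text
[[ 0.0403 -0.0233  0.0052]
 [ 0.0402  0.0257  0.0052]]
[-20.21  17.83   3.38] [-8.96 18.1  52.16] [ 0.50051585 -0.12075775  0.14641416]
```

Emit:
step_arm([
  {"delta_pos": [-4,3.6,0],"dr": [-1.6,3.3,9.5],"fingers": 1},
  {"delta_pos": [-8,7.1,0.5],"dr": [-3.2,6.6,19],"fingers": 1},
  {"delta_pos": [-12,10.7,1],"dr": [-4.8,9.9,28.5],"fingers": 1},
  {"delta_pos": [-16,14.3,2],"dr": [-6.4,13.2,38],"fingers": 1},
  {"delta_pos": [-20.2,17.8,3.4],"dr": [-8,16.2,47],"fingers": 1},
])

```text
time: 5.98
tool_pos: [0.499, -0.1219, 0.1445]
tool_rot: [3.128, -0.306, -0.143]
contact_force: [0.6, -0.1, -1.2]
opening: 0.0139
grip_force: 30.0
```

Emit:
step_arm([
  {"delta_pos": [0,0,0],"dr": [0,0,0],"fingers": 1},
  {"delta_pos": [0,0,0],"dr": [0,0,0],"fingers": 1},
  {"delta_pos": [0,0,0],"dr": [0,0,0],"fingers": 1},
  {"delta_pos": [0,0,0],"dr": [0,0,0],"fingers": 1},
  {"delta_pos": [0,0,0],"dr": [0,0,0],"fingers": 1},
])

```text
time: 6.6
tool_pos: [0.5007, -0.1197, 0.1462]
tool_rot: [3.127, -0.306, -0.136]
contact_force: [0.1, 0.6, -1.4]
opening: 0.0137
grip_force: 30.0
```

```bash
python3 - <<'E'
from h import *
o=robot.observe();print(o['contact_force'],o['qpos'])
s=np.array([.521,-.1256,.069]);R=Rs(-13.3,19.5)
go(s-R[:,2]*(.010+.045)+R[:,0]*.006,R)
E
```

```text
[ 0.05998721  0.58725712 -1.39802141] [-0.42980077  0.26614554  1.93674048  0.12281174  0.64430025  1.19155795]
dpos cm [0.08 0.15 2.48] dr deg [-0.93  1.9   5.26]
```

Emit:
step_arm([
  {"delta_pos": [0.1,0.1,0.8],"dr": [-0.9,1.9,5.3],"fingers": 1},
  {"delta_pos": [0.1,0.1,1.6],"dr": [-0.9,1.9,5.3],"fingers": 1},
  {"delta_pos": [0.1,0.1,2.5],"dr": [-0.9,1.9,5.3],"fingers": 1},
  {"delta_pos": [0.1,0.1,2.5],"dr": [-0.9,1.9,5.3],"fingers": 1},
  {"delta_pos": [0.1,0.1,2.5],"dr": [-0.9,1.9,5.3],"fingers": 1},
])

```text
time: 7.22
tool_pos: [0.5088, -0.1231, 0.1226]
tool_rot: [-3.141, -0.34, -0.234]
contact_force: [-0.3, 0.3, -1.0]
opening: 0.014
grip_force: 30.0
```

```bash
python3 - <<'E'
from h import *
import pickle
o=robot.observe();print(o['contact_force'],o['tool_pos'],o['tool_rot'],o['qvel'].round(3))
P={}
for n in("wrist","side"):
    P[n]=viewer.camera_params(n);snap(n,f"pics/{n}4.png")
pickle.dump((P,o),open("w4.pkl","wb"))
R=Ro.from_euler('xyz',o['tool_rot']).as_matrix()
for n in P: print(n,proj(P[n],[o['tool_pos'],[.521,-.1256,.069]]).round(0))
a=cv2.imread("pics/wrist4.png")[60:240,210:420];a=cv2.resize(a,None,fx=2.2,fy=2.2,interpolation=cv2.INTER_CUBIC)
u,v=proj(P["side"],[[.521,-.1256,.069]])[0].astype(int);print(u,v)
y0,x0=max(v-80,0),max(u-85,0);b=cv2.imread("pics/side4.png")[y0:y0+160,x0:x0+160];b=cv2.resize(b,None,fx=2.1,fy=2.1,interpolation=cv2.INTER_CUBIC)
c=np.zeros((400,800,3),np.uint8);c[:a.shape[0],:a.shape[1]]=a;c[:b.shape[0],463:463+b.shape[1]]=b;cv2.imwrite("pics/c4.png",c);print(x0,y0,a.shape,b.shape)
E
```

```text
[-0.32713435  0.32568926 -1.00906338] [ 0.50877566 -0.12307039  0.12263678] [-3.14089052 -0.33987829 -0.23412459] [ 0.001 -0.009  0.003  0.    -0.001  0.001]
wrist [[315. 245.]
 [315. 219.]]
side [[371. 208.]
 [375. 230.]]
374 229
289 149 (396, 462, 3) (336, 336, 3)
```

View pics/c4.png

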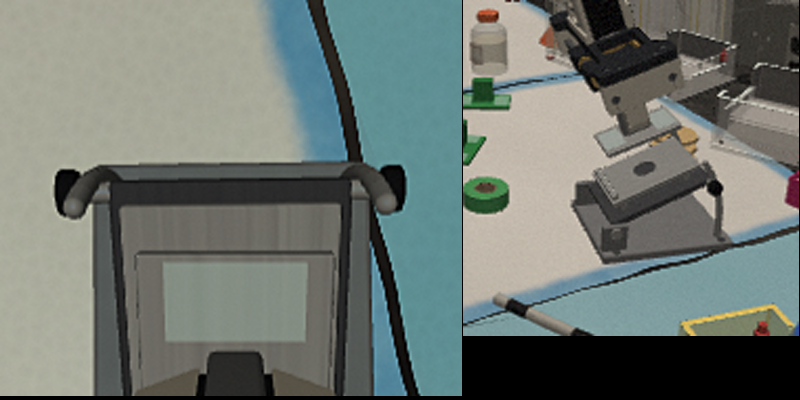

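Left (wrist): plate edges at u 120 and 352 with the carrier between at 136–335 and parallel, so yaw is good. Right (side): carrier hovering over the plate, disc at crop (645,168). One sharper side crop will show the tilt.

```bash
python3 - <<'E'
from h import *
a=cv2.imread("pics/side4.png")[190:265,340:440];cv2.imwrite("pics/c5.png",cv2.resize(a,None,fx=8,fy=8,interpolation=cv2.INTER_CUBIC))
E
```

```text
(no output)
```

View pics/c5.png

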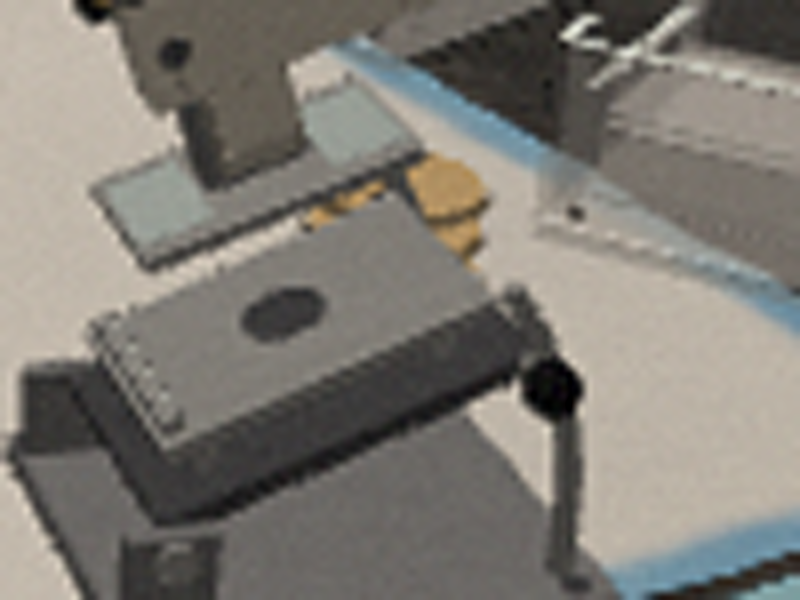

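Side crop: plate corners (175,445), (490,300), (390,195), (90,325), disc (284,313). Carrier top corners near (150,260), (425,143), (350,75), (92,190).

```bash
python3 - <<'E'
from h import *
import pickle
P,o=pickle.load(open("w4.pkl","rb"));p1=pickle.load(open("w1.pkl","rb"))
S=lambda a:(np.array(a,float)+.5)/8-.5+[340,190]
sd=S([[390,195],[490,300],[175,445],[90,325],[284,313]])   # left-high,right-high,right-low,left-low,c
w=np.array([[120,160],[390,163],[378,462],[148,462],[259,327]])/4+[235,85]-.375
Q=[]
for a,b in zip(w,sd):
    x,e=tri(p1,a,P["side"],b);Q.append(x);print(x.round(4),round(e,4))
Q=np.array(Q);up=(Q[0]+Q[1]-Q[2]-Q[3])/2
print('mean',Q[:4].mean(0),'len',np.linalg.norm(up),'tilt',np.degrees(np.arctan2(up[2],np.hypot(*up[:2]))),'yaw',np.degrees(np.arctan2(up[1],up[0])))
ob=np.array([[.049,.035,0],[.049,-.035,0],[-.049,-.035,0],[-.049,.035,0],[0,0,0]])
def pnp(ob,px,p,l):
    ok,r,t=cv2.solvePnP(ob,px.reshape(-1,1,2),np.array(p["K"]),np.array([p["k1"],0,0,0.]))
    T=np.array(p["T"]);R=T[:3,:3]@cv2.Rodrigues(r)[0];c=T[:3,:3]@t[:,0]+T[:3,3]
    print(l,c.round(4),'tilt',np.degrees(np.arcsin(R[2,0])),'yaw',np.degrees(np.arctan2(R[1,0],R[0,0])))
pnp(ob,sd,P["side"],'plate side')
R=Ro.from_euler('xyz',o['tool_rot']).as_matrix();tp=o['tool_pos']
obc=np.array([[.04,.025,0],[.04,-.025,0],[-.04,-.025,0],[-.04,.025,0]])
pnp(obc,S([[350,75],[425,143],[150,260],[92,190]]),P["side"],'carrier top side')
c=tp+R@[0,.001,.0052];print('carrier top pred',c.round(4))
Rc=np.c_[R[:,0],-R[:,1],-R[:,2]]
print(((proj(P["side"],c+obc@Rc.T)-[340,190]+.5)*8-.5).round(0).tolist())
for t in(18,19.5,21):
    A=Rs(-13.3,t);A=np.c_[A[:,0],-A[:,1],-A[:,2]]
    print(t,((proj(P["side"],[.521,-.1256,.069]+ob@A.T)-[340,190]+.5)*8-.5).round(0).tolist(),((proj(p1,[.521,-.1256,.069]+ob@A.T)-[235,85]+.5)*4-.5).round(0).tolist())
E
```

```text
[ 0.5733 -0.1021  0.0868] 0.0026
[ 0.558  -0.1691  0.0877] 0.0022
[ 0.4716 -0.1505  0.0557] 0.0025
[ 0.4858 -0.0825  0.0556] 0.0009
[ 0.5216 -0.126   0.0717] 0.0
mean [ 0.52219041 -0.12606858  0.07146735] len 0.09442542758377735 tilt 19.588543061920305 yaw -12.366789941132666
plate side [ 0.5454 -0.0924  0.0509] tilt 19.88241373007423 yaw -11.230196934992387
carrier top side [ 0.5177 -0.1128  0.1111] tilt 19.39704335996246 yaw -11.054226871189321
carrier top pred [ 0.5102 -0.1244  0.1177]
[[359.0, 72.0], [428.0, 145.0], [145.0, 262.0], [91.0, 183.0]]
18 [[398.0, 204.0], [497.0, 315.0], [154.0, 450.0], [79.0, 329.0], [281.0, 322.0]] [[119.0, 159.0], [392.0, 164.0], [377.0, 470.0], [146.0, 467.0], [259.0, 327.0]]
19.5 [[397.0, 201.0], [496.0, 311.0], [155.0, 454.0], [80.0, 332.0], [281.0, 322.0]] [[118.0, 161.0], [392.0, 166.0], [377.0, 467.0], [146.0, 464.0], [259.0, 327.0]]
21 [[395.0, 197.0], [495.0, 307.0], [156.0, 458.0], [81.0, 336.0], [281.0, 322.0]] [[118.0, 163.0], [392.0, 168.0], [377.0, 465.0], [147.0, 461.0], [259.0, 327.0]]
```

```bash
cat >> h.py <<'E'
def rel():
    o=robot.observe();A=Rs(-13.3,19.6);tp=o['tool_pos'];R=Ro.from_euler('xyz',o['tool_rot']).as_matrix()
    c=tp+R@[0,.001,.0102]
    print('t',o['time'],'carrier in seat mm (x up, y toolside, z above)',((A.T@(c-[.5218,-.126,.0715]))*1000*[1,1,-1]).round(2),'F tool',(R.T@o['contact_force']).round(2),'rotdev',np.degrees(Ro.from_matrix(A.T@R).as_rotvec()).round(2),'grip',o['opening'],o['grip_force'],'M',(R.T@o['torque']).round(3))
E
python3 -c "
from h import *
rel()"
```

```text
t 7.325 carrier in seat mm (x up, y toolside, z above) [ 4.67  1.15 42.65] F tool [-0.52  0.09  1.01] rotdev [-0.   -0.1   0.11] grip 0.014061572778523684 29.99969244003296 M [ 0.012 -0.319  0.044]
```

Emit:
step_arm([
  {"delta_pos": [0.1,-0.1,1],"dr": [0,0,0],"fingers": 1},
  {"delta_pos": [0.1,-0.1,2],"dr": [0,0,0],"fingers": 1},
  {"delta_pos": [0.1,-0.1,3],"dr": [0,0,0],"fingers": 1},
  {"delta_pos": [0.1,-0.1,3.7],"dr": [0,0,0],"fingers": 1},
  {"delta_pos": [0.1,-0.1,3.8],"dr": [0,0,0],"fingers": 1},
])

```text
time: 7.95
tool_pos: [0.5219, -0.1251, 0.0863]
tool_rot: [-3.141, -0.339, -0.235]
contact_force: [0.4, 0.1, -0.7]
opening: 0.0136
grip_force: 30.0
```

```bash
python3 -c "
from h import *
rel();rel()"
```

```text
t 7.95 carrier in seat mm (x up, y toolside, z above) [4.85 0.05 3.79] F tool [ 0.14 -0.23  0.75] rotdev [ 0.01 -0.19  0.13] grip 0.01355618812405612 29.999800622463226 M [ 0.02  -0.302  0.012]
t 7.95 carrier in seat mm (x up, y toolside, z above) [4.85 0.05 3.79] F tool [ 0.14 -0.23  0.75] rotdev [ 0.01 -0.19  0.13] grip 0.01355618812405612 29.999800622463226 M [ 0.02  -0.302  0.012]
```

Emit:
step_arm([
  {"delta_pos": [0,0,0.1],"dr": [0,0,0],"fingers": 1},
  {"delta_pos": [0,0,0.2],"dr": [0,0,0],"fingers": 1},
  {"delta_pos": [0,0,0.3],"dr": [0,0,0],"fingers": 1},
  {"delta_pos": [0,0,0.3],"dr": [0,0,0],"fingers": 1},
  {"delta_pos": [0,0,0.3],"dr": [0,0,0],"fingers": 1},
])

```text
time: 8.57
tool_pos: [0.5232, -0.1254, 0.0845]
tool_rot: [-3.141, -0.34, -0.235]
contact_force: [0.4, -0.1, -0.3]
opening: 0.0137
grip_force: 30.0
```

```bash
python3 -c "
from h import *
rel()"
```

```text
t 8.575 carrier in seat mm (x up, y toolside, z above) [5.51 0.13 1.62] F tool [ 0.3  -0.    0.37] rotdev [-0.01 -0.09  0.13] grip 0.013677232821690418 29.999996423721313 M [ 0.022 -0.151 -0.024]
```

Emit:
step_arm([
  {"delta_pos": [-0.1,0,0],"dr": [0,0,0],"fingers": 1},
  {"delta_pos": [-0.2,0,0],"dr": [0,0,0],"fingers": 1},
  {"delta_pos": [-0.3,0,0],"dr": [0,0,0],"fingers": 1},
  {"delta_pos": [-0.35,0,0],"dr": [0,0,0],"fingers": 1},
  {"delta_pos": [-0.35,0,0],"dr": [0,0,0],"fingers": 1},
])

```text
time: 9.2
tool_pos: [0.5198, -0.1246, 0.0831]
tool_rot: [-3.141, -0.34, -0.235]
contact_force: [-0.5, -0.5, -0.2]
opening: 0.0139
grip_force: 30.0
```

```bash
python3 -c "
from h import *
rel()"
```

```text
t 9.2 carrier in seat mm (x up, y toolside, z above) [1.74 0.09 1.5 ] F tool [-0.44  0.58  0.09] rotdev [-0.   -0.13  0.13] grip 0.013859301109398417 29.999838173389435 M [ 0.04  -0.217  0.024]
```

No ledge contact yet; continue in small steps.

Emit:
step_arm([
  {"delta_pos": [-0.05,0,0],"dr": [0,0,0],"fingers": 1},
  {"delta_pos": [-0.1,0,0],"dr": [0,0,0],"fingers": 1},
  {"delta_pos": [-0.15,0,0],"dr": [0,0,0],"fingers": 1},
  {"delta_pos": [-0.15,0,0],"dr": [0,0,0],"fingers": 1},
  {"delta_pos": [-0.15,0,0],"dr": [0,0,0],"fingers": 1},
])

```text
time: 9.82
tool_pos: [0.5184, -0.1242, 0.0826]
tool_rot: [-3.141, -0.34, -0.235]
contact_force: [-0.7, 0.6, -0.3]
opening: 0.0138
grip_force: 30.0
```

```bash
python3 -c "
from h import *
rel()"
```

```text
t 9.825 carrier in seat mm (x up, y toolside, z above) [0.24 0.06 1.48] F tool [-0.84 -0.47  0.  ] rotdev [ 0.   -0.13  0.13] grip 0.013783541460475189 29.999855160713196 M [-0.013 -0.266  0.065]
```

Emit:
step_arm([
  {"delta_pos": [-0.05,0,0],"dr": [0,0,0],"fingers": 1},
  {"delta_pos": [-0.1,0,0],"dr": [0,0,0],"fingers": 1},
  {"delta_pos": [-0.1,0,0],"dr": [0,0,0],"fingers": 1},
  {"delta_pos": [-0.1,0,0],"dr": [0,0,0],"fingers": 1},
  {"delta_pos": [-0.1,0,0],"dr": [0,0,0],"fingers": 1},
])

```text
time: 10.45
tool_pos: [0.5181, -0.1242, 0.0826]
tool_rot: [-3.141, -0.341, -0.235]
contact_force: [4.7, 1.0, -1.1]
opening: 0.0139
grip_force: 30.0
```

```bash
python3 -c "
from h import *
rel()"
```

```text
t 10.45 carrier in seat mm (x up, y toolside, z above) [-0.03  0.13  1.61] F tool [ 3.7  -2.1   2.47] rotdev [-0.01 -0.05  0.13] grip 0.013866419552394798 30.000017881393433 M [0.375 0.581 0.034]
```

Emit:
step_arm([
  {"delta_pos": [0,0,0.05],"dr": [0,0,0],"fingers": 1},
  {"delta_pos": [0,0,0.1],"dr": [0,0,0],"fingers": 1},
  {"delta_pos": [0,0,0.1],"dr": [0,0,0],"fingers": 1},
  {"delta_pos": [0,0,0.1],"dr": [0,0,0],"fingers": 1},
  {"delta_pos": [0,0,0.1],"dr": [0,0,0],"fingers": 1},
])

```text
time: 11.08
tool_pos: [0.5185, -0.1243, 0.0818]
tool_rot: [-3.141, -0.341, -0.235]
contact_force: [3.7, 0.8, 2.7]
opening: 0.0138
grip_force: 30.0
```

```bash
python3 -c "
from h import *
rel()"
```

```text
t 11.075 carrier in seat mm (x up, y toolside, z above) [0.01 0.12 0.7 ] F tool [ 4.08 -1.66 -1.46] rotdev [-0.01 -0.04  0.13] grip 0.013838767994941242 30.000327229499817 M [ 0.452  0.667 -0.004]
```

Emit:
step_arm([
  {"delta_pos": [0,0,0.05],"dr": [0,0,0],"fingers": 1},
  {"delta_pos": [0,0,0.1],"dr": [0,0,0],"fingers": 1},
  {"delta_pos": [0,0,0.1],"dr": [0,0,0],"fingers": 1},
  {"delta_pos": [0,0,0.1],"dr": [0,0,0],"fingers": 1},
  {"delta_pos": [0,0,0.1],"dr": [0,0,0],"fingers": 1},
])

```text
time: 11.7
tool_pos: [0.5188, -0.1244, 0.0809]
tool_rot: [-3.141, -0.342, -0.235]
contact_force: [5.6, 0.9, 3.8]
opening: 0.0137
grip_force: 30.0
```

```bash
python3 -c "
from h import *
rel()"
```

```text
t 11.7 carrier in seat mm (x up, y toolside, z above) [ 0.07  0.13 -0.24] F tool [ 6.24 -2.18 -1.83] rotdev [-0.01 -0.03  0.13] grip 0.013665115161440472 30.000311136245728 M [ 0.447  0.656 -0.073]
```

Emit:
step_arm([
  {"delta_pos": [0,0,0.05],"dr": [0,0,0],"fingers": 1},
  {"delta_pos": [0,0,0.1],"dr": [0,0,0],"fingers": 1},
  {"delta_pos": [0,0,0.1],"dr": [0,0,0],"fingers": 1},
  {"delta_pos": [0,0,0.1],"dr": [0,0,0],"fingers": 1},
  {"delta_pos": [0,0,0.1],"dr": [0,0,0],"fingers": 1},
])

```text
time: 12.32
tool_pos: [0.5192, -0.1245, 0.08]
tool_rot: [-3.141, -0.342, -0.235]
contact_force: [4.8, 1.0, 4.3]
opening: 0.0137
grip_force: 30.0
```

```bash
python3 -c "
from h import *
rel()"
```

```text
t 12.325 carrier in seat mm (x up, y toolside, z above) [ 0.1   0.12 -1.22] F tool [ 5.58 -2.08 -2.59] rotdev [-0.01 -0.03  0.13] grip 0.013697647659789283 30.000426471233368 M [ 0.465  0.627 -0.023]
```

Emit:
step_arm([
  {"delta_pos": [0.02,0,0.05],"dr": [0,0,0],"fingers": 1},
  {"delta_pos": [0.04,0,0.1],"dr": [0,0,0],"fingers": 1},
  {"delta_pos": [0.04,0,0.1],"dr": [0,0,0],"fingers": 1},
  {"delta_pos": [0.04,0,0.1],"dr": [0,0,0],"fingers": 1},
  {"delta_pos": [0.04,0,0.1],"dr": [0,0,0],"fingers": 1},
])

```text
time: 12.95
tool_pos: [0.5196, -0.1246, 0.0789]
tool_rot: [-3.141, -0.341, -0.235]
contact_force: [4.4, 0.5, 4.4]
opening: 0.0136
grip_force: 30.0
```

```bash
python3 - <<'E'
from h import *
rel()
i=snap("side","pics/side9.png")[190:265,340:440];w=snap("wrist","pics/wrist9.png")[60:240,210:420]
rel()
a=cv2.resize(i,None,fx=4.4,fy=4.4,interpolation=cv2.INTER_CUBIC);b=cv2.resize(w,None,fx=1.7,fy=1.7,interpolation=cv2.INTER_CUBIC)
c=np.zeros((340,800,3),np.uint8);c[:a.shape[0],:a.shape[1]]=a;c[:b.shape[0],442:442+b.shape[1]]=b;cv2.imwrite("pics/c6.png",c)
E
```

```text
t 12.95 carrier in seat mm (x up, y toolside, z above) [ 0.09  0.14 -2.4 ] F tool [ 5.39 -1.51 -2.81] rotdev [-0.01 -0.07  0.13] grip 0.013648431495752117 30.000622272491455 M [0.482 0.748 0.021]
t 13.05 carrier in seat mm (x up, y toolside, z above) [ 0.09  0.11 -2.4 ] F tool [ 6.1  -1.32 -2.77] rotdev [-0.01 -0.07  0.13] grip 0.014005147502066525 30.000446140766144 M [ 0.533  0.773 -0.008]
```

View pics/c6.png

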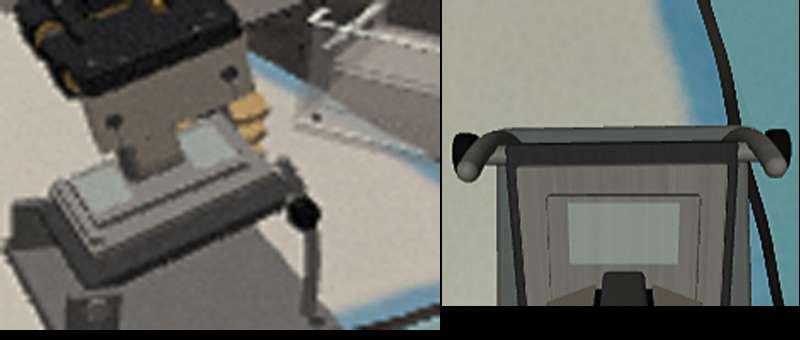

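Final view: carrier lies flush and centred on the plate, lower edge at the ledge, still gripped. I'll measure the plate's travel from the edge shift between the two side pictures.

```bash
python3 - <<'E'
from h import *
import pickle
P,_=pickle.load(open("w4.pkl","rb"));s=P["side"]
g=lambda f:cv2.GaussianBlur(cv2.cvtColor(cv2.imread(f),cv2.COLOR_BGR2GRAY).astype(np.float32),(0,0),.8)
A,B=g("pics/side4.png"),g("pics/side9.png")
A_=Rs(-13.3,19.6);n=-A_[:,2];S=np.array([.5218,-.126,.0715])
def edge(I,u,v0,h,sg):
    v=np.arange(v0-h,v0+h,.1);p=cv2.remap(I,np.full((len(v),1),u,np.float32),v[:,None].astype(np.float32),cv2.INTER_CUBIC)[:,0]
    d=np.gradient(p)*sg;k=d.argmax();return v[k]
out=[]
for u in range(368,396,2):
    v0=190+(445-((u-340)*8-175)*.46)/8
    out.append((edge(A,u,v0,2.5,-1),edge(B,u,v0+1,3.5,-1)))
o=np.array(out);print((o[:,1]-o[:,0]).round(1))
x=np.linspace(-.03,.03,3)
for t in(.004,): # vertical shift of the near plate edge for travel t
    a=proj(s,[S+A_[:,0]*k+A_[:,1]*.035 for k in x]);b=proj(s,[S+A_[:,0]*k+A_[:,1]*.035-n*t for k in x])
    m=(a[2]-a[0])[1]/(a[2]-a[0])[0];print('expected dv for 4mm',(b-a)[:,1]-m*(b-a)[:,0],a.round(1).tolist())
# frame (control): profile dark/base-plate edge below
o=[]
for u in range(372,392,2):
    v0=190+(515-((u-340)*8-215)*.47)/8
    o.append(edge(B,u,v0,2.5,1)-edge(A,u,v0,2.5,1))
print('frame',np.round(o,1))
rel()
E
```

```text
[2.  2.  1.4 1.1 1.  1.  2.  1.8 1.9 2.  2.  2.  2.  2. ]
expected dv for 4mm [1.73645526 1.73242781 1.72842118] [[367.7, 241.8], [380.8, 236.3], [393.8, 230.8]]
frame [0.2 0.  0.  0.  0.  0.  0.  0.  0.  0. ]
t 13.05 carrier in seat mm (x up, y toolside, z above) [ 0.09  0.11 -2.4 ] F tool [ 6.1  -1.32 -2.77] rotdev [-0.01 -0.07  0.13] grip 0.014005147502066525 30.000446140766144 M [ 0.533  0.773 -0.008]
```

Plate travel measures about 4 mm and the frame has not moved. Handing in.

```bash
python3 -c "
from h import *
print(robot.hand_in())"
```

```text
the job is handed in; nothing more can be done
None
```

The job is handed in, at about 13 s of the 42 s allowed: the grey carrier is gripped and pressed flush in the middle of the plate, lower edge against the ledge, with the sprung plate in by about 4 mm (measured in the side camera) and the stage's tilt unchanged.

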